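# Free, shut and start: the router's sliding guard

### The arm

A 7-joint arm with a two-finger parallel gripper is mounted at the origin on the work surface. World frame = base frame: x ahead of the robot, y to its left, z up, the work surface at z = 0. Lengths are in m, angles in degrees, forces in N, time in s.
With the tool pointing down it reaches from about 0.425 to 0.875 m from the base axis. Payload 4.7 kg.
Tool frame: the origin (TCP) lies at the very end of the fingers, on their centre line; the grasp point (between the pads) lies 19 mm behind it; x points along the fingers, z is the direction in which the jaws open and shut, and the axes are right-handed (so a half turn about x gives the same grasp; the last joint's range is limited). The gripper opens to 87 mm and grips with 3 to 60 N. Pads are 19 mm wide; open, the fingers measure 117 mm over their backs; the gripper's body (75 mm by 190 mm) begins 51 mm behind the grasp point.
Start: joints at [71.568, 18.392, -4.016, 83.108, 1.295, 78.541, -3.26], TCP at [0.214, -0.614, 0.223] pointing down, gripper open.
Joint ranges: [-163.93, 163.93], [-17.29, 119.83], [-79.2, 71.16], [3.27, 140.29], [-89.18, 269.18], [5.43, 117.66], [-154.24, 154.24]. Speed limits (degrees/s): [147.25, 147.25, 180, 180, 180, 180, 180].

### API

Orientations are given as [roll, pitch, yaw] about the fixed x, y, z axes, in that order (R = Rz(yaw) Ry(pitch) Rx(roll)).
In Python, from cell import env gives the robot as it stands. The module is installed in compiled form; this text tells all that it offers.
- The arm moves only by the tool drive_tool, never from a script. Its argument "increments" is a list of rows, each a list of 2 entries, a list of its own where there are three numbers: the shift along the tool's x, y, z scaled (see below), then the turn, a rotation vector about the tool's x, y, z scaled (see below). In form: [[[dx, dy, dz], [wx, wy, wz]], ...]. A call has 1 to 10 rows; each row shifts and turns the commanded pose from where the row before left it, along the tool's axes as they then stand; what a row does not reach is not made up. The controller multiplies each number of a shift by 0.04 m and each number of a turn by 120 degrees. A row lasts 1/10 s, in which the tool goes at most 50 mm and 8.59 degrees, less where a joint would pass 70% of its speed; a pose out of reach is approached as far as the arm can. A call with a number of a shift or a turn outside -1 to 1 is refused whole. A call with a gripper value outside its range is refused whole. "hand" is the gripper's target within -1 to 1 (fully open at 1, half-way at 0, shut at -1), set as the call begins (left out, the last holds). The fingers move at their own pace and stop on an object; "squeeze" is the grip in N (left out, the last holds). Time passes only in rows, so rows that do not move let the fingers close. It gives the time, the measured TCP pose, the force and the opening at its end, in the units of the state.
- env.get_obs(): the state, without advancing time (a new reading comes with each control period).
- env.read_camera(name): name is "scene" or "side" or "wrist"; returns a dict with "frame" (480x640x3 uint8, red, green, blue), "fx", "fy", "cx", "cy" (pixels), "R" (3x3) and "t" (3): a world point X has camera coordinates R X + t. Camera axes: x right, y down, z forward; pixel columns grow to the right and rows downward; lengths in m; the calibration is good to about 2 mm. A picture is of the moment at which its call begins. There is no depth.
- env.sign_off(): hands the job in, once; it reports no verdict.
The state is a dict: "time_s": time; "qpos": joint angles; "joint_velocities": joint speeds; "effort": joint torques, N m; "tool_pos": TCP position; "tool_rot": TCP orientation; "force": force on the tool from outside, world axes, zero at the start; "wrist_torque": the same for the moment, N m; "grip_width": finger opening in m.
Only numpy, scipy, OpenCV 4.12 (cv2) and the standard library are available. Lean on these libraries where they do the work, as an engineer would, in place of code of your own. Each camera call takes 0.05 s, during which the arm holds its last target.

### The job

Shut the desktop router's clear sliding guard fully, until its spring latch clicks, then press the green start button and let go of it. The guard may or may not be locked open by the black-knobbed lever, and the lever's lean does not tell which: try the guard without forcing it, and if it will not go, flip the lever over to its other side. Do not press start before the guard is latched, and leave the paint jar, the plaque and the brush where they are.

Things in the scene. Friction and masses are not known exactly. Their poses are not given: they have to be found in the camera images.
- router: Desktop router, fixed. Origin: centre of its underside; x points away from the robot (yawed up to 10 degrees), y left, z up; 'router' coordinates below are in this frame, in mm. Bed 320 (x) by 550 (y -285 to 265), top at z 50. The guard's dark track housing, 56 wide, runs along y at x -120, y -280 to 160, top z 90. Gantry and spindle: x beyond -80, y 20 to 135, up to z 360.
- lamp_bar (a point): Centre of the underside of the white lamp bar over the guard's path, at router x -110, y -2.5, z 340; the bar is 40 (x) by 265 (y) by 20 mm. A tool held upright at the guard's tab would hit it: lean the tool 25 to 45 degrees from vertical, its body towards the robot.
- guard (a joint): Travel of the guard along router +y, in m: 0 wide open, 0.1425 at its slightly soft shut end stop; starts at 0 to 0.003. Friction about 1.2 N. Locked, it stops dead about 0.006 from wide open. From about 0.12 the spring latch resists with up to about 6 N more, until it drops behind the guard's nose at about 0.138 (the click); latched, it stays between about 0.138 and 0.1425.
- guard_tab (a point): Centre of the yellow push tab on the clear guard panel, 165 mm above the table, at router x -120, y -100 plus the travel. Tab 30 (x) by 14 (y) mm, standing free from 148 to 186 mm above the table over the panel's 9 mm thick yellow top rail. Push its -y face towards router +y. The panel reaches 90 mm to either side of it along y.
- lock_lever (a joint): Lean of the lock lever, in rad, about the router's y axis: +0.5 knob away from the robot (router +x), -0.5 knob towards the robot. Weighted: pushed past upright it falls to its other side and stays there. It rests at +0.5 or -0.5; which of the two locks the guard differs from start to start and cannot be seen.
- lever_knob (a point): Centre of the black ball knob, 24 mm across, on the lever's end, 70 mm from the pivot on a steel rod 10 mm thick; at rest 34 mm to one side of upright and about 151 mm above the table, 160 mm when upright. Nothing stands above it.
- lever_pivot (a point): Pivot of the lock lever at router x -120, y -245, z 90, on top of the track housing.
- latch (a joint): Lift of the steel spring latch, in m: 0 down, up to about 0.006 as the guard's nose passes beneath it, back to 0 when it has dropped (the click). It sits on a red post at router x -120, y 161 to 183, z up to 156.
- start_button (a joint): Travel of the green start button, in m: 0 out, 0.006 fully in; springs back by itself; 5 N presses it fully in.
- start_button_top (a point): Centre of the top face of the green start button, 30 mm across, at router x -120, y 225, z about 102 when out, in a black collar on a grey box 70 by 70 mm; pressed straight down.
- paint_jar: Paint jar with white lid, 60 mm across, 60 mm high, origin at the centre of its underside, standing loose on the bed behind the start button. Bystander.
- plaque: Loose wooden plaque 200 by 60 by 12 mm on the table left of the router; origin at the centre of its underside. Bystander.
- brush: Loose brush, 200 mm long, lying on the table right of the router. Bystander.

How it is judged:
By the outcome, as a careful person would: the job done as asked, in the order asked, and still so for the second after the job is handed in, with the robot touching nothing.
It also fails if it takes over 72 s, if anything falls off the work surface, if the arm or the gripper's body presses on something with over 40 N, if the wrist force passes 120 N, or if a joint passes its speed limit or range.

## Working session

There is one attempt and no reset: what is moved stays moved. The work goes in short steps, Python scripts to look and compute and a tool call to move; the robot and the scene stay as the last step left them, time stands still between calls to the robot, and variables do not carry over. Pictures are saved under pics/ and viewed, and the job is handed in when it is done.

Besides the shell and the picture viewer there is one more tool, called after "Emit:" as name(argument=value, ...), one argument or row to a line, values as JSON. drive_tool: Moves the arm, as the interface text tells. Shifts and turns lie within -1 to 1; 1 stands for 0.04 m of shift or 120 degrees of turn. Its arguments: {"type":"object","properties":{"increments":{"type":"array"},"hand":{"type":"number"},"squeeze":{"type":"number"}},"required":["increments"]}

```bash
mkdir -p pics
python3 - <<'E'
from cell import env
import cv2,pickle
o=env.get_obs();print(o)
for n in("scene","side","wrist"):
    c=env.read_camera(n);cv2.imwrite(f"pics/{n}0.png",c["frame"][:,:,::-1]);pickle.dump(c,open(f"{n}0.pkl","wb"))
    print(n,c["fx"],c["cx"],c["cy"],c["R"].round(3).tolist(),c["t"].round(3))
E
```

```text
{'time_s': 0.0, 'qpos': array([71.56744566, 18.43887279, -4.01828114, 83.17432271,  1.2956173 ,
       78.54005319, -3.25873479]), 'joint_velocities': array([ 0.03057768,  0.02067174,  0.05014346, -0.04848344,  0.00371922,
       -0.03353553,  0.06996059]), 'effort': array([ 2.52279569e-04, -4.91277659e+01, -4.03972277e-01, -3.12529707e+01,
       -6.38895482e-02,  4.35598113e-02,  1.82092058e-04]), 'tool_pos': array([ 0.21399334, -0.61318675,  0.22146908]), 'tool_rot': array([-177.12296317,   89.89190307,  112.12332571]), 'force': array([ 0.01921022, -0.04748211, -0.27086158]), 'wrist_torque': array([ 0.05705699,  0.00453567, -0.02585967]), 'grip_width': 0.08682001739273626}
scene 615.1069161318485 320.4917087065886 237.26068310724713 [[0.953, -0.302, 0.004], [-0.215, -0.688, -0.693], [0.212, 0.66, -0.721]] [-0.532  0.266  1.69 ]
side 480.50354716913307 312.40780110529175 226.01753235200977 [[0.84, -0.543, 0.018], [-0.374, -0.602, -0.705], [0.394, 0.586, -0.709]] [-0.505  0.367  1.425]
wrist 383.6559676925198 314.53008389672294 241.1006205991036 [[0.33, -0.944, -0.003], [-0.905, -0.317, 0.283], [-0.268, -0.09, -0.959]] [-0.648 -0.036  0.392]
```

View pics/scene0.png

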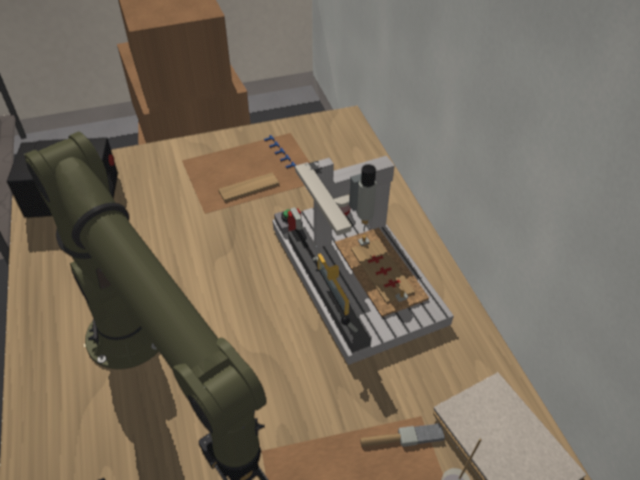

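View pics/side0.png

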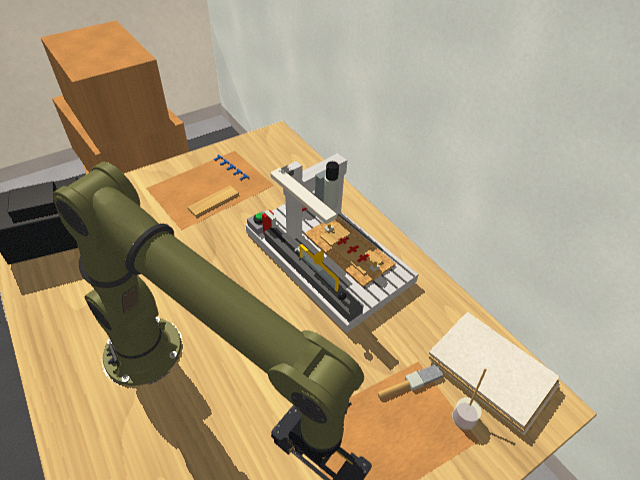

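View pics/wrist0.png

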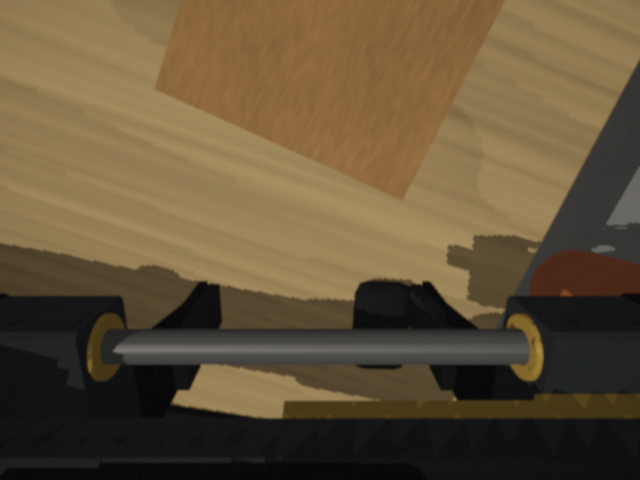

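The router sits near pixel (360,270) in scene and (330,240) in side. I'll enlarge both.

Run:
```python
import cv2
a=cv2.imread("pics/scene0.png")[180:370,260:460];cv2.imwrite("pics/sc_z.png",cv2.resize(a,None,fx=3.1,fy=3.1,interpolation=cv2.INTER_CUBIC))
a=cv2.imread("pics/side0.png")[190:335,235:425];cv2.imwrite("pics/si_z.png",cv2.resize(a,None,fx=4,fy=4,interpolation=cv2.INTER_CUBIC))
```

```text
(no output)
```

View pics/sc_z.png

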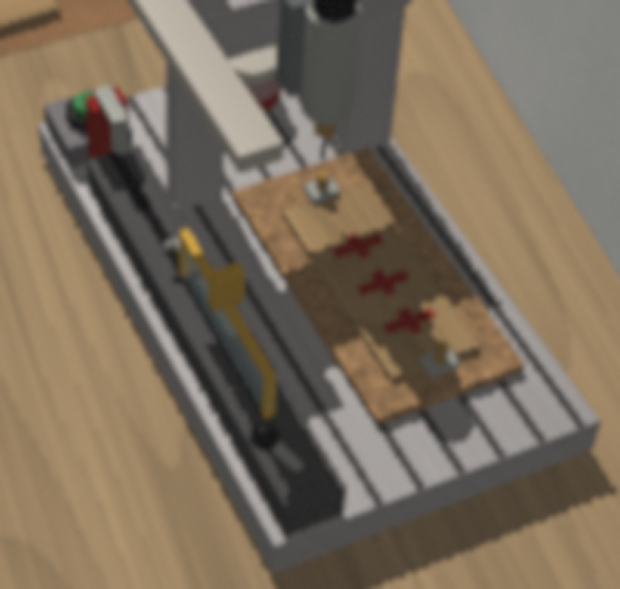

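View pics/si_z.png

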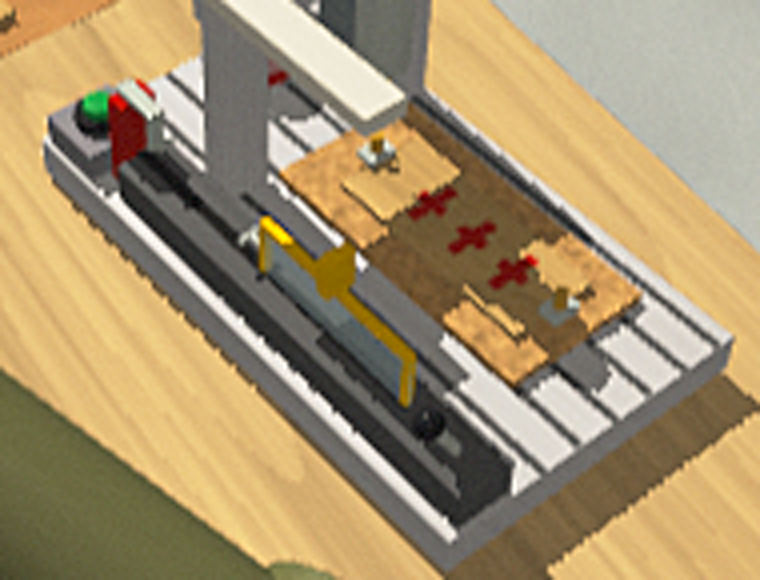

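```bash
cat > h.py <<'E'
import numpy as np,pickle,cv2
from scipy.optimize import least_squares
def proj(c,X):
    p=np.asarray(X)@c["R"].T+c["t"];return np.stack([c["fx"]*p[...,0]/p[...,2]+c["cx"],c["fy"]*p[...,1]/p[...,2]+c["cy"]],-1)
def ray(c,uv):
    d=c["R"].T@np.array([(uv[0]-c["cx"])/c["fx"],(uv[1]-c["cy"])/c["fy"],1]);return -c["R"].T@c["t"],d
def onz(c,uv,z):
    o,d=ray(c,uv);return o+d*(z-o[2])/d[2]
def tri(obs):
    A=np.zeros((3,3));b=np.zeros(3)
    for c,uv in obs:
        o,d=ray(c,uv);d=d/np.linalg.norm(d);P=np.eye(3)-np.outer(d,d);A+=P;b+=P@o
    X=np.linalg.solve(A,b);return X,[proj(c,X)-uv for c,uv in obs]
E
python3 - <<'E'
from h import *
sc=pickle.load(open("scene0.pkl","rb"));si=pickle.load(open("side0.pkl","rb"))
zs=lambda u,v:np.array([(u+.5)/3.1-.5+260,(v+.5)/3.1-.5+180])
zi=lambda u,v:np.array([(u+.5)/4-.5+235,(v+.5)/4-.5+190])
L=[(sc,zs(276,545),(-160,-285,50)),(sc,zs(597,428),(160,-285,50)),(sc,zs(42,128),(-160,265,50)),
(si,zi(456,540),(-160,-285,50)),(si,zi(731,340),(160,-285,50)),(si,zi(46,150),(-160,265,50)),
(sc,zs(82,102),(-120,225,102)),(si,zi(98,102),(-120,225,102))]
def W(p,X):
    c,s=np.cos(p[2]),np.sin(p[2]);X=np.asarray(X)/1000
    return np.array([p[0]+c*X[0]-s*X[1],p[1]+s*X[0]+c*X[1],X[2]])
f=lambda p:np.concatenate([proj(c,W(p,X))-uv for c,uv,X in L])
r=least_squares(f,[.6,0,0],loss="soft_l1");p=r.x
print(p[:2],np.degrees(p[2]));print(f(p).reshape(-1,2).round(1))
np.save("pose.npy",p)
for n,a,b in[("knob",(265,434),(430,424)),("tab",None,None)]:
    if a:
        X,e=tri([(sc,zs(*a)),(si,zi(*b))]);print(n,X,e)
for n,X in[("knob+",(-86,-245,151)),("knob-",(-154,-245,151)),("tab",(-120,-100,165)),("btn",(-120,225,102))]:
    w=W(p,X);print(n,w.round(4),proj(sc,w),proj(si,w))
hs=cv2.cvtColor(sc["frame"],cv2.COLOR_RGB2HSV)
for n,c in(("sc",sc),("si",si)):
    h=cv2.cvtColor(c["frame"],cv2.COLOR_RGB2HSV)
    m=cv2.inRange(h,(50,100,40),(75,255,255));k,l,s,ce=cv2.connectedComponentsWithStats(m)
    print(n,[(s[i].tolist(),ce[i].round(1)) for i in range(1,k) if s[i][4]>8])
    print(onz(c,ce[1],.102))
E
```

```text
[0.66906874 0.01862162] 6.593405281728807
[[-0.5  2. ]
 [ 1.7 -1.3]
 [-1.8 -0.5]
 [-1.   1.3]
 [ 1.9 -0.7]
 [-1.4 -2.9]
 [ 1.3  0.4]
 [ 0.2 -0. ]]
knob [ 0.54609453 -0.23888514  0.15132178] [array([-0.10302125,  0.76404139]), array([-0.04969618, -0.66560843])]
knob+ [ 0.6118 -0.2346  0.151 ] [369.01213409 312.86138057] [359.34141052 284.48199984]
knob- [ 0.5442 -0.2424  0.151 ] [344.79616958 321.79108943] [342.25097842 296.1488629 ]
tab [ 0.5613 -0.0945  0.165 ] [332.73075647 273.54808458] [319.15952835 257.82023133]
btn [0.524  0.2284 0.102 ] [287.42867635 212.93414709] [259.34311547 215.08906767]
sc [([284, 211, 3, 6, 15], array([285.1, 213.7]))]
[0.51648778 0.22733578 0.102     ]
si [([255, 213, 7, 8, 44], array([258.4, 216.1]))]
[0.51875288 0.22564416 0.102     ]
```

```bash
cat >> h.py <<'E'
from scipy.spatial.transform import Rotation as Ro
def W(X,p=None):
    p=np.load("pose.npy") if p is None else p
    c,s=np.cos(p[2]),np.sin(p[2]);X=np.asarray(X)/1000
    return np.array([p[0]+c*X[0]-s*X[1],p[1]+s*X[0]+c*X[1],X[2]])
def toR(w):
    p=np.load("pose.npy");c,s=np.cos(p[2]),np.sin(p[2]);d=w[:2]-p[:2]
    return np.array([c*d[0]+s*d[1],-s*d[0]+c*d[1],w[2]])*1000
def Rdes(a,sgn=1):
    psi=np.load("pose.npy")[2];a=np.radians(a)
    x=np.array([np.sin(a)*np.cos(psi),np.sin(a)*np.sin(psi),-np.cos(a)]);z=sgn*np.array([-np.sin(psi),np.cos(psi),0])
    return Ro.from_matrix(np.stack([x,np.cross(z,x),z],1))
def rel(o,Rt=None,dw=None):
    "tool-frame scaled totals: rotvec/120 and shift/0.04"
    R=Ro.from_euler("xyz",o["tool_rot"],degrees=True)
    if Rt is not None: print("rot tot",np.degrees((R.inv()*Rt).as_rotvec())/120)
    if dw is not None: print("shift tot (now frame)",R.inv().apply(dw)/.04)
E
python3 - <<'E'
from h import *
from cell import env
o=env.get_obs();R=Ro.from_euler("xyz",o["tool_rot"],degrees=True)
print(R.as_matrix().round(3))
for s in(1,-1):
    for a in (0,35): rel(o,Rdes(a,s))
print("tcp in router",toR(o["tool_pos"]))
for n,X in[("pre",(-120,-160,240)),("push0",(-120,-135,166))]: print(n,W(X))
E
```

```text
[[-0.001  0.944  0.33 ]
 [ 0.001  0.33  -0.944]
 [-1.    -0.    -0.002]]
rot tot [-1.39457726e+00 -1.77117455e-04 -1.05153131e-03]
rot tot [-1.33408317 -0.42082109 -0.04763466]
rot tot [ 0.10542234 -0.0007171   0.00012079]
rot tot [ 0.10190058 -0.03289282  0.2905866 ]
tcp in router [-524.59012097 -575.47752958  221.70404933]
pre [ 0.56823407 -0.15409888  0.24      ]
push0 [ 0.5653635  -0.12926423  0.166     ]
```

Emit:
drive_tool(
  increments=[
    [[0,0,0],[0.0204,-0.0066,0.0581]],
    [[0,0,0],[0.0204,-0.0066,0.0581]],
    [[0,0,0],[0.0204,-0.0066,0.0581]],
    [[0,0,0],[0.0204,-0.0066,0.0581]],
    [[0,0,0],[0.0204,-0.0066,0.0581]],
    [[0,0,0],[0,0,0]],
  ],
  hand=-1,
  squeeze=40,
)

```text
time_s: 0.75
tool_pos: [0.2077, -0.6141, 0.2188]
tool_rot: [90.4, 55.1, 6.4]
force: [-1.6, -0.1, 0.3]
grip_width: 0.0469
```

Run:
```python
from h import *
from cell import env
o=env.get_obs();print(o["tool_pos"],o["grip_width"],toR(o["tool_pos"]))
rel(o,Rdes(35,-1),W((-120,-165,240))-o["tool_pos"])
```

```text
[ 0.20771825 -0.61409041  0.21882564] 0.04685317149136554 [-530.94888452 -575.55370375  218.82563602]
rot tot [-0.00492178  0.00104222  0.0009092 ]
shift tot (now frame) [  5.42011189   8.62340259 -10.36510331]
```

Emit:
drive_tool(
  increments=[
    [[0.3,0.5,-0.6],[0,0,0]],
    [[0.38,0.61,-0.74],[0,0,0]],
    [[0.38,0.61,-0.74],[0,0,0]],
    [[0.38,0.61,-0.74],[0,0,0]],
    [[0.38,0.61,-0.74],[0,0,0]],
    [[0.38,0.61,-0.74],[0,0,0]],
    [[0.38,0.61,-0.74],[0,0,0]],
    [[0.38,0.61,-0.74],[0,0,0]],
    [[0.38,0.61,-0.74],[0,0,0]],
    [[0.38,0.61,-0.74],[0,0,0]],
  ],
)

```text
time_s: 1.75
tool_pos: [0.4626, -0.2901, 0.2384]
tool_rot: [89.5, 55.1, 6.4]
force: [0.5, 0.3, 0.7]
grip_width: 0.0005
```

Emit:
drive_tool(
  increments=[
    [[0.38,0.61,-0.74],[0,0,0]],
    [[0.38,0.61,-0.74],[0,0,0]],
    [[0.2,0.3,-0.37],[0,0,0]],
    [[0,0,0],[0,0,0]],
  ],
)

```text
time_s: 2.15
tool_pos: [0.5261, -0.2056, 0.2419]
tool_rot: [89.5, 55.1, 6.8]
force: [-1.4, -0.6, -0.6]
grip_width: 0.0004
```

```bash
cat > look.py <<'E'
from h import *
from cell import env
import sys
t=sys.argv[1]
o=env.get_obs();print(o["time_s"],o["tool_pos"],o["grip_width"],"router",toR(o["tool_pos"]).round(1),o["force"].round(1),o["qpos"].round(0))
for n,(x,y,w,h) in {"scene":(250,180,210,190),"side":(230,180,200,160)}.items():
    c=env.read_camera(n);pickle.dump(c,open(f"{n}{t}.pkl","wb"))
    a=c["frame"][y:y+h,x:x+w,::-1];a=cv2.resize(a,(w*3,h*3),interpolation=cv2.INTER_CUBIC)
    cv2.imwrite(f"pics/{n}{t}.png",a)
a=[cv2.imread(f"pics/{n}{t}.png") for n in("scene","side")]
a=[cv2.resize(i,(int(i.shape[1]*480/i.shape[0]),480)) for i in a];b=np.hstack(a);s=min(1,800/b.shape[1]);cv2.imwrite(f"pics/b{t}.png",cv2.resize(b,None,fx=s,fy=s))
E
python3 look.py 1
python3 - <<'E'
from h import *
from cell import env
o=env.get_obs();rel(o,Rdes(35,-1),W((-120,-140,166))-o["tool_pos"])
E
```

```text
2.15 [ 0.52614534 -0.20555102  0.24194598] 0.00036138600420742504 router [-167.7 -206.3  241.9] [-1.4 -0.6 -0.6] [ 68. -12. -32. 119. -39.  51. -27.]
rot tot [0.00253235 0.00075088 0.00033429]
shift tot (now frame) [ 2.26279768 -0.04173497 -1.76542819]
```

View pics/b1.png

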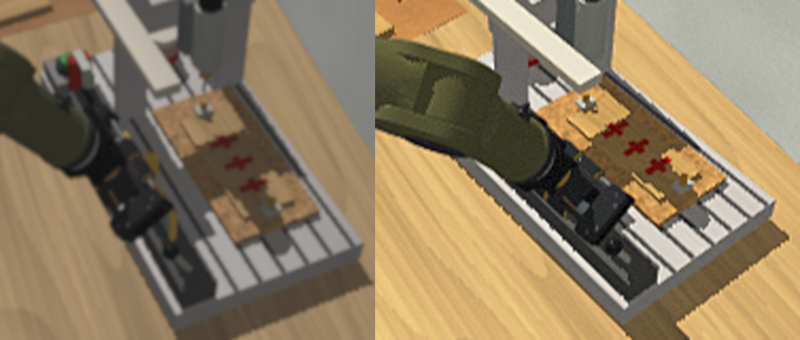

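Emit:
drive_tool(
  increments=[
    [[0.3,0,-0.25],[0,0,0]],
    [[0.4,0,-0.3],[0,0,0]],
    [[0.4,0,-0.3],[0,0,0]],
    [[0.4,0,-0.3],[0,0,0]],
    [[0.4,-0.04,-0.3],[0,0,0]],
    [[0.36,0,-0.3],[0,0,0]],
    [[0,0,0],[0,0,0]],
  ],
)

```text
time_s: 2.95
tool_pos: [0.565, -0.1344, 0.1642]
tool_rot: [90.0, 55.1, 6.7]
force: [-1.1, 0.6, -0.4]
grip_width: 0.0003
```

```bash
python3 look.py 2
python3 - <<'E'
from h import *
from cell import env
o=env.get_obs();rel(o,Rdes(35,-1),W((-120,-132,166))-o["tool_pos"])
E
```

```text
2.95 [ 0.56497988 -0.1344179   0.16418199] 0.0003183248092116355 router [-121.  -140.1  164.2] [-1.1  0.6 -0.4] [ 65.  -8. -41. 125. -39.  36. -34.]
rot tot [ 2.03413959e-04  1.09683649e-03 -8.22858569e-05]
shift tot (now frame) [ 0.01187557  0.0108672  -0.2691934 ]
```

View pics/b2.png

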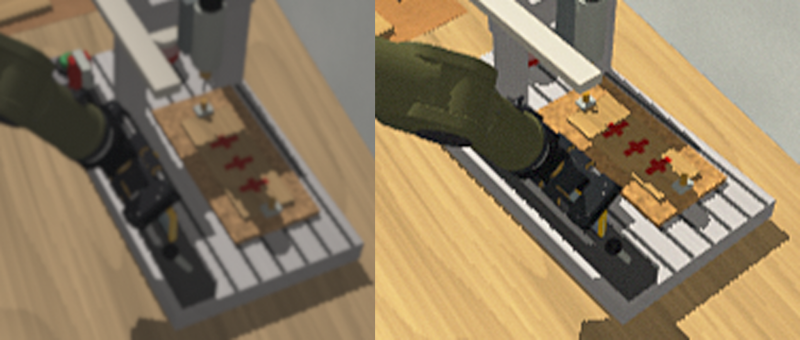

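Emit:
drive_tool(
  increments=[
    [[0,0,-0.1],[0,0,0]],
    [[0,0,-0.1],[0,0,0]],
    [[0,0,-0.1],[0,0,0]],
    [[0,0,-0.05],[0,0,0]],
    [[0,0,-0.05],[0,0,0]],
    [[0,0,-0.05],[0,0,0]],
  ],
)

```text
time_s: 3.65
tool_pos: [0.5637, -0.118, 0.166]
tool_rot: [89.8, 55.0, 6.4]
force: [0.2, -0.2, -0.2]
grip_width: 0.0001
```

Emit:
drive_tool(
  increments=[
    [[0,0,-0.05],[0,0,0]],
    [[0,0,-0.05],[0,0,0]],
    [[0,0,-0.025],[0,0,0]],
  ],
)

```text
time_s: 3.95
tool_pos: [0.5631, -0.1129, 0.1659]
tool_rot: [89.8, 55.0, 6.4]
force: [0.7, -0.1, -0.6]
grip_width: 0.0003
```

Emit:
drive_tool(
  increments=[
    [[0,0,-0.05],[0,0,0]],
    [[0,0,-0.05],[0,0,0]],
  ],
)

```text
time_s: 4.15
tool_pos: [0.5627, -0.109, 0.1659]
tool_rot: [89.8, 55.0, 6.4]
force: [-0.2, 1.4, -0.3]
grip_width: 0.0008
```

Emit:
drive_tool(
  increments=[
    [[0,0,-0.05],[0,0,0]],
    [[0,0,-0.03],[0,0,0]],
  ],
)

```text
time_s: 4.35
tool_pos: [0.5623, -0.1062, 0.1659]
tool_rot: [89.8, 55.0, 6.4]
force: [0.7, -0.1, 0.5]
grip_width: 0.0
```

```bash
python3 look.py 3
```

```text
4.35 [ 0.56232456 -0.10623557  0.16591937] 2.9397404178376657e-05 router [-120.4 -111.8  165.9] [ 0.7 -0.1  0.5] [ 63. -11. -43. 126. -40.  35. -37.]
```

View pics/scene3.png

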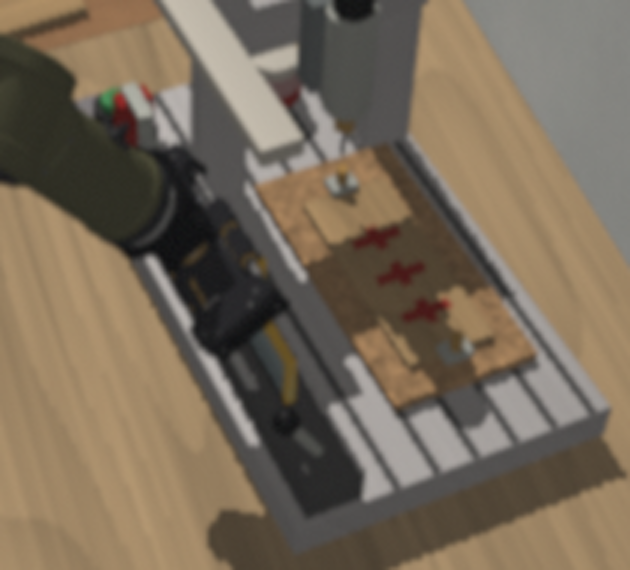

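Emit:
drive_tool(
  increments=[
    [[0,0,-0.05],[0,0,0]],
    [[0,0,-0.05],[0,0,0]],
  ],
)

```text
time_s: 4.65
tool_pos: [0.5619, -0.1022, 0.1659]
tool_rot: [89.8, 55.0, 6.4]
force: [0.7, -0.9, 0.1]
grip_width: 0.0003
```

Emit:
drive_tool(
  increments=[
    [[0,0,-0.05],[0,0,0]],
    [[0,0,-0.04],[0,0,0]],
  ],
)

```text
time_s: 4.85
tool_pos: [0.5617, -0.1013, 0.1662]
tool_rot: [89.5, 54.9, 5.9]
force: [3.8, -9.8, -3.7]
grip_width: 0.0007
```

```bash
python3 look.py 4
```

```text
4.85 [ 0.56166563 -0.10126991  0.16624234] 0.0007350805735147632 router [-120.5 -106.8  166.2] [ 3.8 -9.8 -3.7] [ 63. -12. -43. 127. -40.  35. -37.]
```

View pics/scene4.png

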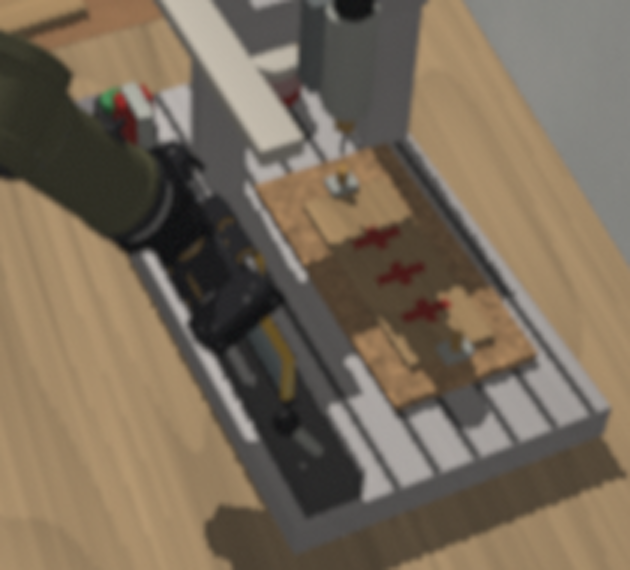

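Force −9.8 N with the tip stopped: the guard is locked. I'll back off and go to flip the lever (knob leans towards robot).

Emit:
drive_tool(
  increments=[
    [[0,0,0.2],[0,0,0]],
    [[0,0,0.2],[0,0,0]],
    [[-0.5,0,0.1],[0,0,0]],
    [[-0.7,0,0.3],[0,0,0]],
    [[-0.7,0,0.6],[0,0,0]],
    [[0,0,0.8],[0,0,0]],
    [[0,0,0.8],[0,0,0]],
    [[0,0,0.4],[0,0,0]],
    [[0,0,0],[0,0,0]],
  ],
)

```text
time_s: 5.85
tool_pos: [0.5336, -0.2403, 0.2279]
tool_rot: [90.1, 55.0, 6.5]
force: [1.0, 0.6, 0.4]
grip_width: 0.0005
```

```bash
python3 look.py 5
python3 - <<'E'
from h import *
from cell import env
print("knob",toR(np.array([.5461,-.2389,.1513])))
o=env.get_obs()
for X in((-192,-244,200),(-192,-244,150)):rel(o,Rdes(35,-1),W(X)-o["tool_pos"])
E
```

```text
5.85 [ 0.53358929 -0.2402545   0.22792432] 0.0005048109213424238 router [-164.3 -241.6  227.9] [1.  0.6 0.4] [ 66.  -8. -28. 118. -37.  48. -26.]
knob [-151.72477963 -241.69874956  151.3       ]
rot tot [ 0.0003767  -0.00066068  0.00030024]
shift tot (now frame) [ 0.16121311 -0.97406914  0.14546259]
rot tot [ 0.0003767  -0.00066068  0.00030024]
shift tot (now frame) [ 1.18560323 -1.690396    0.14631434]
```

View pics/b5.png

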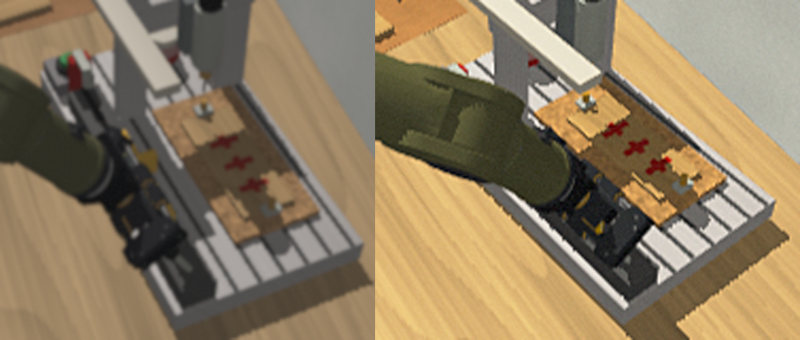

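Emit:
drive_tool(
  increments=[
    [[0,-0.5,0.05],[0,0,0]],
    [[0,-0.6,0],[0,0,0]],
    [[0.2,-0.4,0],[0,0,0]],
    [[0.4,-0.2,0],[0,0,0]],
    [[0.4,0,0],[0,0,0]],
    [[0.2,0,0],[0,0,0]],
    [[0,0,0],[0,0,0]],
  ],
)

```text
time_s: 6.65
tool_pos: [0.5062, -0.2415, 0.1492]
tool_rot: [90.0, 55.0, 6.8]
force: [-1.0, -0.0, 0.5]
grip_width: 0.0005
```

```bash
python3 look.py 6
```

```text
6.65 [ 0.50623354 -0.2414598   0.14920491] 0.0005318249025778624 router [-191.6 -239.7  149.2] [-1.  -0.   0.5] [ 66.  -5. -27. 125. -43.  41. -16.]
```

View pics/b6.png

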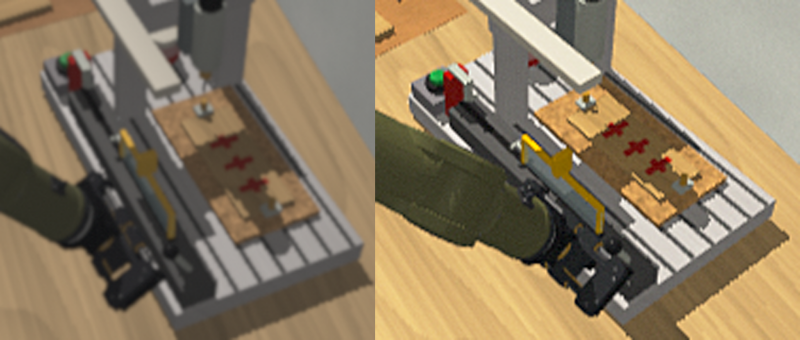

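Emit:
drive_tool(
  increments=[
    [[0.115,0.164,0.08],[0,0,0]],
    [[0.115,0.164,0],[0,0,0]],
    [[0.115,0.164,0],[0,0,0]],
    [[0.115,0.164,0],[0,0,0]],
    [[0.115,0.164,0],[0,0,0]],
    [[0.07,0.2,0],[0,0,0]],
    [[0.07,0.2,0],[0,0,0]],
  ],
)

```text
time_s: 7.45
tool_pos: [0.563, -0.2401, 0.1545]
tool_rot: [89.9, 55.0, 6.5]
force: [0.3, 0.9, 0.2]
grip_width: 0.0003
```

```bash
python3 look.py 7
```

```text
7.45 [ 0.56304557 -0.24013106  0.15451633] 0.00026047128187851653 router [-135.  -244.9  154.5] [0.3 0.9 0.2] [ 63.   1. -30. 120. -37.  37. -24.]
```

View pics/b7.png

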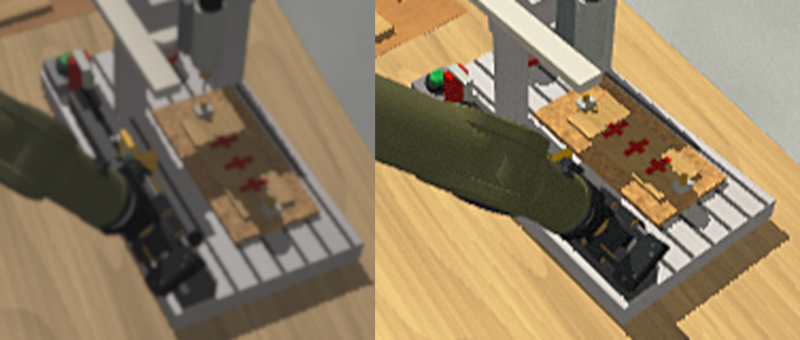

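Emit:
drive_tool(
  increments=[
    [[0.09,0.18,0],[0,0,0]],
    [[0.05,0.1,0],[0,0,0]],
    [[0,0,0],[0,0,0]],
  ],
)

```text
time_s: 7.85
tool_pos: [0.5753, -0.2388, 0.1567]
tool_rot: [89.8, 55.0, 6.5]
force: [0.6, -0.1, -0.1]
grip_width: 0.0004
```

Emit:
drive_tool(
  increments=[
    [[-0.3,-0.4,0],[0,0,0]],
    [[-0.4,-0.6,0],[0,0,0]],
    [[-0.6,-0.4,0],[0,0,0]],
    [[-0.6,0,0],[0,0,0]],
    [[-0.2,0,0],[0,0,0]],
    [[0,0,0],[0,0,0]],
  ],
)

```text
time_s: 8.45
tool_pos: [0.4815, -0.2508, 0.1944]
tool_rot: [89.6, 54.9, 6.1]
force: [0.9, 0.8, -0.3]
grip_width: 0.0006
```

```bash
python3 look.py 8
python3 - <<'E'
from h import *
from cell import env
o=env.get_obs()
for X in((-120,-140,220),(-120,-130,166)):rel(o,Rdes(35,-1),W(X)-o["tool_pos"])
E
```

```text
8.45 [ 0.48146478 -0.25083709  0.19437769] 0.0005964078432752879 router [-217.3 -246.1  194.4] [ 0.9  0.8 -0.3] [ 68. -10. -25. 124. -42.  49. -16.]
rot tot [ 6.79098779e-04  5.43399721e-04 -3.91561560e-05]
shift tot (now frame) [ 0.83007448  2.3803039  -2.61594356]
rot tot [ 6.79098779e-04  5.43399721e-04 -3.91561560e-05]
shift tot (now frame) [ 1.93558038  1.60624229 -2.86830307]
```

View pics/b8.png

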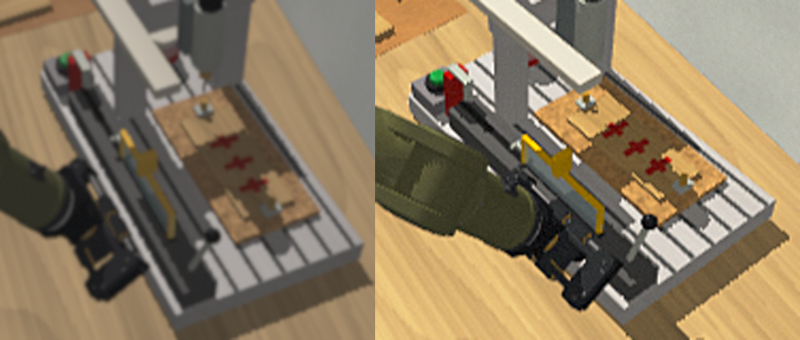

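Lever has fallen to the far side. Back to the tab.

Emit:
drive_tool(
  increments=[
    [[0.1,0.3,-0.4],[0,0,0]],
    [[0.1,0.5,-0.55],[0,0,0]],
    [[0.15,0.5,-0.55],[0,0,0]],
    [[0.2,0.5,-0.5],[0,0,0]],
    [[0.3,0.5,-0.45],[0,0,0]],
    [[0.5,-0.3,-0.2],[0,0,0]],
    [[0.5,-0.35,-0.2],[0,0,0]],
    [[0,0,0],[0,0,0]],
  ],
)

```text
time_s: 9.35
tool_pos: [0.5619, -0.1218, 0.1654]
tool_rot: [90.4, 55.3, 7.2]
force: [-0.4, 0.5, -0.8]
grip_width: 0.0007
```

Run:
```python
from h import *
from cell import env
o=env.get_obs();print(toR(o["tool_pos"]),o["qpos"].round(1))
for X in((-120,-118,166),(-120,34,166)):rel(o,Rdes(35,-1),W(X)-o["tool_pos"])
```

```text
[-122.62236661 -127.15824124  165.35079932] [ 62.2  -9.1 -40.  125.5 -38.5  35.9 -35.6]
rot tot [ 0.00058879 -0.00274718  0.00290615]
shift tot (now frame) [ 0.0252402   0.06344508 -0.22873552]
rot tot [ 0.00058879 -0.00274718  0.00290615]
shift tot (now frame) [ 0.04708968  0.06819754 -4.02866973]
```

Emit:
drive_tool(
  increments=[
    [[0.02,0.06,-0.15],[0,-0.002,0.003]],
    [[0,0,-0.15],[0,0,0]],
    [[0,0,-0.1],[0,0,0]],
    [[0,0,-0.1],[0,0,0]],
    [[0,0,-0.1],[0,0,0]],
    [[0,0,-0.1],[0,0,0]],
  ],
)

```text
time_s: 9.95
tool_pos: [0.5636, -0.0979, 0.1714]
tool_rot: [89.4, 54.6, 5.9]
force: [-0.4, -1.4, 0.5]
grip_width: 0.0006
```

Emit:
drive_tool(
  increments=[
    [[0,0,-0.1],[0,0,0]],
    [[0,0,-0.1],[0,0,0]],
  ],
)

```text
time_s: 10.15
tool_pos: [0.5626, -0.0897, 0.1712]
tool_rot: [89.4, 54.6, 5.9]
force: [-0.1, -1.2, 1.1]
grip_width: 0.0006
```

```bash
python3 look.py 9
```

```text
10.15 [ 0.56264586 -0.08970783  0.17119997] 0.0005675793714938265 router [-118.2  -95.4  171.2] [-0.1 -1.2  1.1] [ 61. -13. -42. 127. -40.  35. -39.]
```

View pics/b9.png

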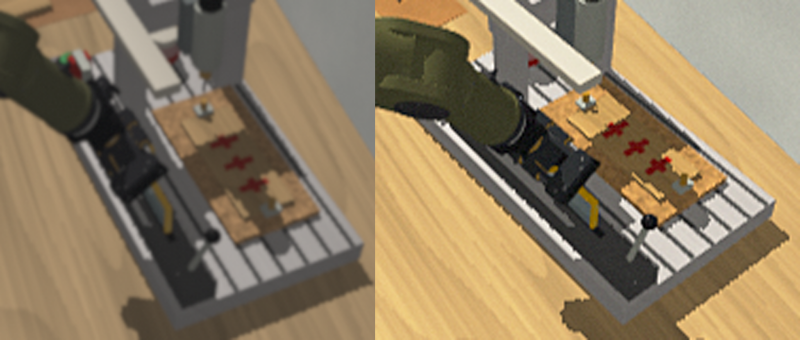

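Emit:
drive_tool(
  increments=[
    [[0.03,-0.03,-0.12],[0,0,-0.0134]],
    [[0.03,-0.03,-0.12],[0,0,-0.0134]],
    [[0.02,0,-0.15],[0,0,-0.0134]],
    [[0,0,-0.15],[0,0,-0.0134]],
    [[0,0,-0.15],[0,0,-0.0134]],
    [[0,0,-0.15],[0,0,0]],
  ],
)

```text
time_s: 10.85
tool_pos: [0.5588, -0.056, 0.1667]
tool_rot: [89.4, 62.7, 5.9]
force: [-1.6, -1.0, -0.1]
grip_width: 0.0006
```

```bash
cat > st.py <<'E'
from h import *
from cell import env
o=env.get_obs();print(o["time_s"],toR(o["tool_pos"]).round(1),o["tool_rot"].round(1),o["qpos"].round(1),o["force"].round(1))
import sys
a=[float(v) for v in sys.argv[1:]]
if a: rel(o,Rdes(a[3],-1),W(a[:3])-o["tool_pos"])
E
python3 st.py -120 28 167 27
```

```text
10.85 [-118.1  -61.4  166.7] [89.4 62.7  5.9] [ 64.3 -10.9 -51.9 122.  -25.3  40.7 -56.7] [-1.6 -1.  -0.1]
rot tot [ 0.0001165   0.00259071 -0.00272008]
shift tot (now frame) [-0.03958306 -0.03772385 -2.23525612]
```

Emit:
drive_tool(
  increments=[
    [[0,0,-0.15],[0,0,0]],
    [[0,0,-0.15],[0,0,0]],
    [[0,0,-0.15],[0,0,0]],
    [[0,0,-0.15],[0,0,0]],
    [[0,0,-0.15],[0,0,0]],
  ],
)

```text
time_s: 11.35
tool_pos: [0.555, -0.0258, 0.1665]
tool_rot: [89.3, 62.7, 5.8]
force: [0.7, -1.0, 1.3]
grip_width: 0.0005
```

```bash
python3 st.py -120 28 167 27; python3 look.py 10
```

```text
11.35 [-118.4  -31.1  166.5] [89.3 62.7  5.8] [ 62.6 -13.1 -53.4 122.9 -26.   40.6 -59.7] [ 0.7 -1.   1.3]
rot tot [ 3.99350576e-05  2.91094077e-03 -2.89154463e-03]
shift tot (now frame) [-0.03943883 -0.02889778 -1.47671839]
11.35 [ 0.5550116  -0.02584599  0.16645241] 0.0004805385862437291 router [-118.4  -31.1  166.5] [ 0.7 -1.   1.3] [ 63. -13. -53. 123. -26.  41. -60.]
```

View pics/b10.png

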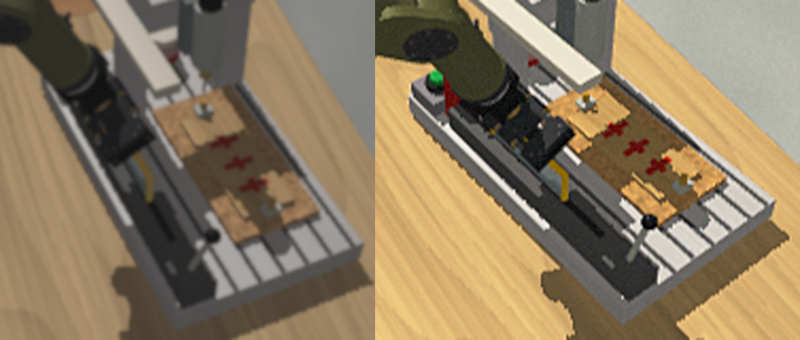

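Emit:
drive_tool(
  increments=[
    [[0,0,-0.15],[0,0,-0.01]],
    [[0,0,-0.15],[0,0,-0.01]],
    [[0,0,-0.15],[0,0,0]],
    [[0,0,-0.15],[0,0,0]],
  ],
)

```text
time_s: 11.85
tool_pos: [0.5521, -0.0024, 0.166]
tool_rot: [89.4, 65.1, 5.8]
force: [-0.4, -1.2, 0.9]
grip_width: 0.0005
```

```bash
python3 st.py -120 29 167 25
```

```text
11.85 [-118.6   -7.4  166. ] [89.4 65.1  5.8] [ 63.4 -13.  -57.3 121.3 -22.6  42.8 -65.6] [-0.4 -1.2  0.9]
rot tot [-0.00034211  0.00267101  0.00065483]
shift tot (now frame) [-0.04340697 -0.02167071 -0.91018589]
```

Emit:
drive_tool(
  increments=[
    [[0,0,-0.12],[0,0,0]],
    [[0,0,-0.12],[0,0,0]],
    [[0,0,-0.12],[0,0,0]],
    [[0,0,-0.12],[0,0,0]],
    [[0,0,-0.12],[0,0,0]],
  ],
)

```text
time_s: 12.35
tool_pos: [0.5496, 0.0198, 0.1661]
tool_rot: [89.0, 65.1, 5.4]
force: [0.3, -8.3, 0.2]
grip_width: 0.0004
```

```bash
python3 st.py -120 29 167 25
```

```text
12.35 [-118.5   14.8  166.1] [89.  65.1  5.4] [ 61.8 -14.3 -58.4 121.7 -22.5  42.7 -68.4] [ 0.3 -8.3  0.2]
rot tot [-0.00031296  0.00411033  0.00047526]
shift tot (now frame) [-0.03871086 -0.02374281 -0.35352319]
```

Emit:
drive_tool(
  increments=[
    [[0,0,-0.1],[0,0,0]],
    [[0,0,-0.1],[0,0,0]],
    [[0,0,-0.08],[0,0,0]],
  ],
)

```text
time_s: 12.65
tool_pos: [0.5483, 0.0328, 0.166]
tool_rot: [89.4, 65.1, 5.8]
force: [-0.3, -1.8, -0.0]
grip_width: 0.0007
```

```bash
python3 st.py -120 29 167 25
```

```text
12.65 [-118.3   28.   166. ] [89.4 65.1  5.8] [ 60.9 -14.8 -58.9 121.8 -22.6  42.7 -69.9] [-0.3 -1.8 -0. ]
rot tot [-0.00039664  0.00268188  0.00059848]
shift tot (now frame) [-0.0401297  -0.02713443 -0.02573671]
```

Emit:
drive_tool(
  increments=[
    [[0,0,-0.04],[0,0,0]],
    [[0,0,-0.04],[0,0,0]],
  ],
)

```text
time_s: 12.85
tool_pos: [0.5481, 0.0342, 0.166]
tool_rot: [89.0, 65.0, 5.5]
force: [0.2, -8.4, -0.5]
grip_width: 0.0005
```

```bash
python3 st.py -120 29 167 25;python3 look.py 11
```

```text
12.85 [-118.4   29.4  166. ] [89.  65.   5.5] [ 60.7 -14.9 -59.  121.8 -22.3  42.6 -70.3] [ 0.2 -8.4 -0.5]
rot tot [-0.00013544  0.00391659  0.00044912]
shift tot (now frame) [-0.03863976 -0.026716    0.0092962 ]
12.85 [0.5481028  0.03419381 0.16604665] 0.00048710392769959175 router [-118.4   29.4  166. ] [ 0.2 -8.4 -0.5] [ 61. -15. -59. 122. -22.  43. -70.]
```

View pics/b11.png

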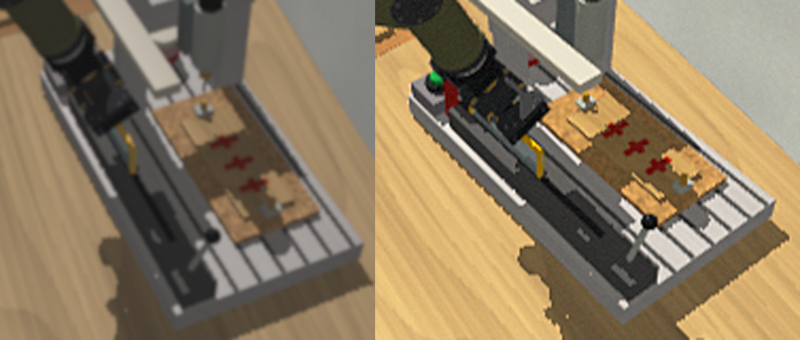

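Emit:
drive_tool(
  increments=[
    [[0,0,0.1],[0,0,0]],
    [[0,0,0.2],[0,0,0]],
    [[-0.3,0,0.1],[0,0,0]],
    [[-0.4,0,0],[0,0,0]],
    [[-0.3,0,0],[0,0,0]],
    [[0,0,0],[0,0,0]],
  ],
)

```text
time_s: 13.55
tool_pos: [0.5339, 0.0187, 0.2039]
tool_rot: [89.3, 64.9, 5.9]
force: [0.1, 0.3, 1.2]
grip_width: 0.0009
```

```bash
python3 st.py -130 225 205 25;python3 look.py 12
```

```text
13.55 [-134.2   15.6  203.9] [89.3 64.9  5.9] [ 48.7 -16.8 -44.7 120.9 -21.   47.7 -69.7] [0.1 0.3 1.2]
rot tot [ 0.00043588  0.00238351 -0.00062565]
shift tot (now frame) [-0.00654451  0.11282979 -5.23399288]
13.55 [0.53391506 0.01874122 0.20387799] 0.0009427232921831995 router [-134.2   15.6  203.9] [0.1 0.3 1.2] [ 49. -17. -45. 121. -21.  48. -70.]
```

View pics/b12.png

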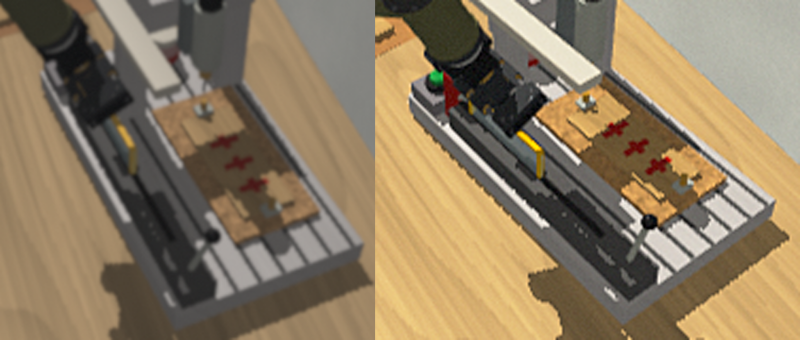

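Emit:
drive_tool(
  increments=[
    [[0,0,-0.3],[0,0,0]],
    [[0,0,-0.5],[0,0,0]],
    [[0,0,-0.5],[0,0,0]],
    [[0,0,-0.5],[0,0,0]],
    [[0,0,0],[0,0,0]],
  ],
)

```text
time_s: 14.15
tool_pos: [0.5245, 0.0927, 0.2012]
tool_rot: [89.3, 65.1, 6.1]
force: [0.3, 1.0, 0.8]
grip_width: 0.0005
```

```bash
python3 st.py -130 225 205 25
```

```text
14.15 [-135.1   90.2  201.2] [89.3 65.1  6.1] [ 37.6 -16.8 -44.9 121.1 -14.9  46.6 -83.9] [0.3 1.  0.8]
rot tot [0.00192036 0.0016628  0.00109068]
shift tot (now frame) [-0.04350839  0.16936454 -3.37019491]
```

Emit:
drive_tool(
  increments=[
    [[0,0,-0.4],[0,0,0]],
    [[0,0,-0.5],[0,0,0]],
    [[0,0,-0.5],[0,0,0]],
    [[0,0,-0.5],[0,0,0]],
    [[0,0,-0.5],[0,0,0]],
    [[0,0,-0.5],[0,0,0]],
    [[0,0,-0.4],[0,0,0]],
    [[0,0,0],[0,0,0]],
  ],
)

```text
time_s: 14.95
tool_pos: [0.5101, 0.2223, 0.2011]
tool_rot: [89.3, 65.1, 6.0]
force: [-0.2, -0.4, -0.5]
grip_width: 0.0004
```

```bash
python3 st.py -115 225 140 25; python3 look.py 13
```

```text
14.95 [-134.6  220.6  201.1] [89.3 65.1  6. ] [  37.5  -15.6  -61.4  117.2   -7.4   46.8 -105.3] [-0.2 -0.4 -0.5]
rot tot [0.0010203  0.00209048 0.00074387]
shift tot (now frame) [ 1.58981998 -0.1990942  -0.1184276 ]
14.95 [0.51007121 0.22227048 0.20105319] 0.00035897820204948313 router [-134.6  220.6  201.1] [-0.2 -0.4 -0.5] [  37.  -16.  -61.  117.   -7.   47. -105.]
```

View pics/b13.png

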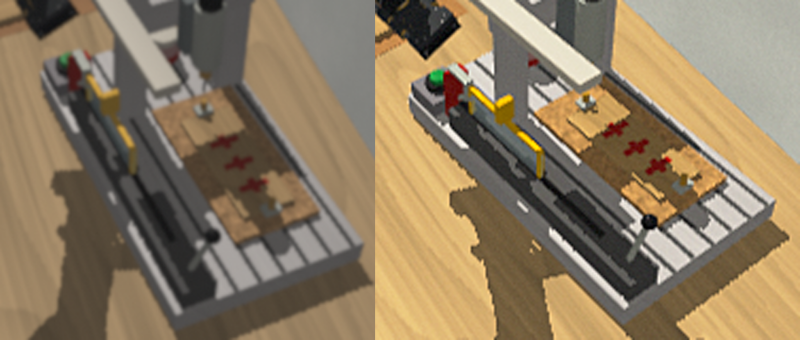

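Emit:
drive_tool(
  increments=[
    [[0.4,-0.05,-0.06],[0,0,0]],
    [[0.4,-0.05,-0.06],[0,0,0]],
    [[0.4,-0.05,0],[0,0,0]],
    [[0.4,-0.05,0],[0,0,0]],
    [[0.2,-0.1,0],[0,0,0]],
    [[0.1,-0.04,0],[0,0,0]],
    [[0,0,0],[0,0,0]],
  ],
)

```text
time_s: 15.75
tool_pos: [0.5289, 0.2252, 0.1251]
tool_rot: [89.4, 65.3, 5.7]
force: [-0.7, 0.2, -0.4]
grip_width: 0.0006
```

```bash
python3 st.py -114 225 106 25; python3 look.py 14
```

```text
15.75 [-115.5  221.3  125.1] [89.4 65.3  5.7] [  46.     0.6  -77.4  120.    17.7   38.6 -126.7] [-0.7  0.2 -0.4]
rot tot [-0.00119089  0.00298147  0.0021243 ]
shift tot (now frame) [ 0.44823623 -0.16585509 -0.09481237]
15.75 [0.52892383 0.2251989  0.12507739] 0.0006062989695976784 router [-115.5  221.3  125.1] [-0.7  0.2 -0.4] [  46.    1.  -77.  120.   18.   39. -127.]
```

View pics/b14.png

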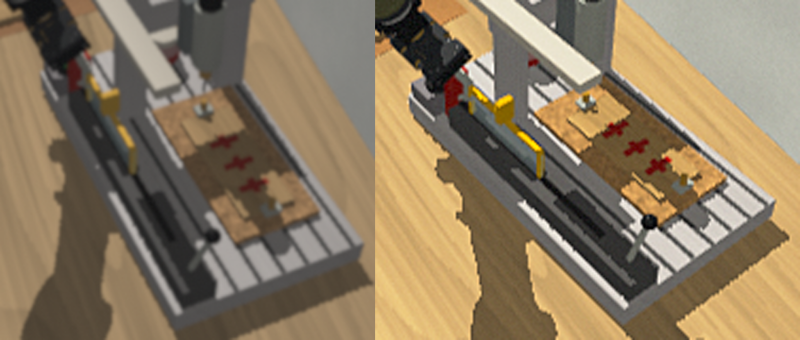

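Emit:
drive_tool(
  increments=[
    [[0.11,-0.04,-0.05],[0,0,0]],
    [[0.11,-0.04,-0.04],[0,0,0]],
  ],
)

```text
time_s: 16.05
tool_pos: [0.5305, 0.2302, 0.1179]
tool_rot: [89.1, 65.0, 5.6]
force: [-0.3, -0.1, 0.3]
grip_width: 0.0003
```

```bash
python3 st.py -114 225 106 25
```

```text
16.05 [-113.3  226.1  117.9] [89.1 65.   5.6] [  43.6    3.8  -77.   120.1   24.1   38.8 -132.5] [-0.3 -0.1  0.3]
rot tot [-0.00050927  0.00355312 -0.00013364]
shift tot (now frame) [ 0.26214935 -0.14024719  0.02456103]
```

Emit:
drive_tool(
  increments=[
    [[0.1,-0.05,0],[0,0,0]],
    [[0.1,-0.05,0],[0,0,0]],
  ],
)

```text
time_s: 16.25
tool_pos: [0.5299, 0.2304, 0.1086]
tool_rot: [89.2, 65.0, 5.7]
force: [0.3, 0.6, 0.2]
grip_width: 0.0003
```

```bash
python3 st.py -114 225 100 25
```

```text
16.25 [-113.9  226.3  108.6] [89.2 65.   5.7] [  41.5    5.6  -75.8  120.7   27.5   38.4 -135.5] [0.3 0.6 0.2]
rot tot [-0.00034388  0.00322229  0.00019694]
shift tot (now frame) [ 0.19421673 -0.09323594  0.03141561]
```

Emit:
drive_tool(
  increments=[
    [[0.05,-0.025,0],[0,0,0]],
    [[0.05,-0.025,0],[0,0,0]],
    [[0.05,-0.025,0],[0,0,0]],
  ],
)

```text
time_s: 16.55
tool_pos: [0.5298, 0.2304, 0.102]
tool_rot: [89.2, 65.0, 5.7]
force: [-1.1, -3.1, 3.0]
grip_width: 0.0003
```

Emit:
drive_tool(
  increments=[
    [[0.05,-0.025,0],[0,0,0]],
  ],
)

```text
time_s: 16.65
tool_pos: [0.5298, 0.2305, 0.0999]
tool_rot: [89.2, 65.0, 5.7]
force: [-4.4, -3.3, 11.9]
grip_width: 0.0006
```

Emit:
drive_tool(
  increments=[
    [[0.02,-0.01,0],[0,0,0]],
    [[0,0,0],[0,0,0]],
  ],
)

```text
time_s: 16.85
tool_pos: [0.53, 0.2305, 0.0997]
tool_rot: [89.0, 65.0, 5.5]
force: [-7.0, -4.9, 14.5]
grip_width: 0.0004
```

```bash
python3 st.py; python3 look.py 15
```

```text
16.85 [-113.8  226.5   99.7] [89.  65.   5.5] [  39.2    7.2  -74.2  121.2   30.8   38.1 -138.4] [-7.  -4.9 14.5]
16.85 [0.53003301 0.23052801 0.09974999] 0.00037757705965382727 router [-113.8  226.5   99.7] [-7.  -4.9 14.5] [  39.    7.  -74.  121.   31.   38. -138.]
```

View pics/side15.png

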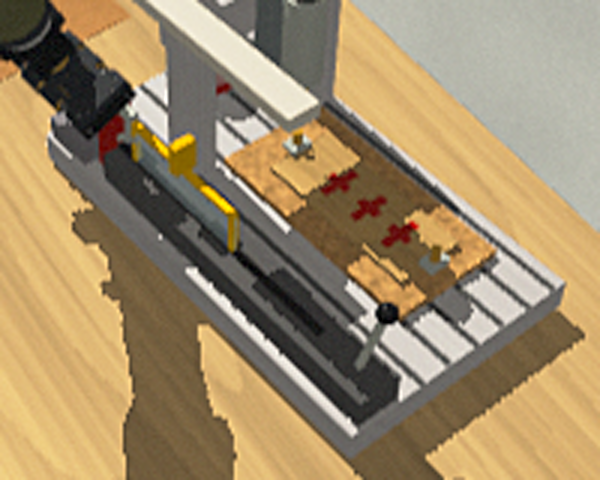

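Emit:
drive_tool(
  increments=[
    [[-0.1,0.05,0],[0,0,0]],
    [[-0.2,0.1,0],[0,0,0]],
    [[-0.3,0.05,0],[0,0,0]],
    [[-0.4,0.05,0],[0,0,0]],
    [[-0.5,0,0],[0,0,0]],
    [[-0.6,0,0],[0,0,0]],
    [[-0.5,0,-0.2],[0,0,0]],
    [[-0.2,0,-0.3],[0,0,0]],
    [[0,0,0],[0,0,0]],
    [[0,0,0],[0,0,0]],
  ],
)

```text
time_s: 17.95
tool_pos: [0.4886, 0.2471, 0.2037]
tool_rot: [89.2, 65.1, 5.8]
force: [0.1, -0.1, 0.3]
grip_width: 0.0009
```

```bash
python3 st.py; python3 look.py 16
python3 - <<'E'
from h import *
for n in("scene","side"):
    a=pickle.load(open(n+"0.pkl","rb"))["frame"];b=pickle.load(open(n+"16.pkl","rb"))["frame"];cv2.imwrite(f"pics/{n}16f.png",b[:,:,::-1])
    d=cv2.inRange(cv2.absdiff(a,b).max(2),25,255);k,l,s,c=cv2.connectedComponentsWithStats(d);print(n,[x.tolist() for x in s[1:] if x[4]>15])
    for f in(a,b):
        h=cv2.cvtColor(f,cv2.COLOR_RGB2HSV);m=cv2.inRange(h,(50,100,40),(75,255,255));v,u=np.nonzero(m[205:225,250:295]);print("green",len(u),u.mean()+250,v.mean()+205)
E
```

```text
17.95 [-153.   247.7  203.7] [89.2 65.1  5.8] [  31.1  -16.2  -59.5  117.5   -5.3   47.9 -110.9] [ 0.1 -0.1  0.3]
17.95 [0.48862321 0.24712978 0.20369671] 0.0008572101820896363 router [-153.   247.7  203.7] [ 0.1 -0.1  0.3] [  31.  -16.  -59.  118.   -5.   48. -111.]
scene [[153, 83, 29, 7, 60], [193, 83, 22, 11, 91], [0, 88, 285, 125, 13673], [90, 165, 8, 9, 27], [9, 181, 41, 35, 729], [111, 202, 208, 278, 20060], [85, 213, 23, 11, 128], [23, 217, 59, 59, 902], [298, 221, 23, 35, 338], [90, 228, 23, 32, 216], [290, 251, 7, 9, 41], [313, 257, 8, 13, 48], [322, 265, 27, 50, 471], [71, 270, 4, 5, 16], [316, 272, 6, 6, 25], [68, 276, 25, 42, 383], [361, 307, 13, 16, 102], [341, 319, 5, 6, 20], [349, 323, 6, 7, 24], [357, 323, 5, 7, 21], [108, 374, 5, 15, 53], [381, 381, 12, 11, 84], [359, 386, 11, 16, 107], [105, 392, 34, 88, 1466], [156, 400, 23, 80, 930]]
green 15 285.1333333333333 213.66666666666666
green 15 285.1333333333333 213.66666666666666
side [[0, 106, 373, 374, 44718], [273, 220, 66, 72, 974], [268, 246, 8, 9, 30], [339, 280, 25, 24, 153], [151, 295, 9, 24, 102], [101, 309, 32, 22, 347], [377, 339, 12, 10, 71], [364, 348, 10, 14, 87], [136, 390, 58, 90, 1261]]
green 44 258.3863636363636 216.0909090909091
green 44 258.3863636363636 216.0909090909091
```

View pics/side16f.png

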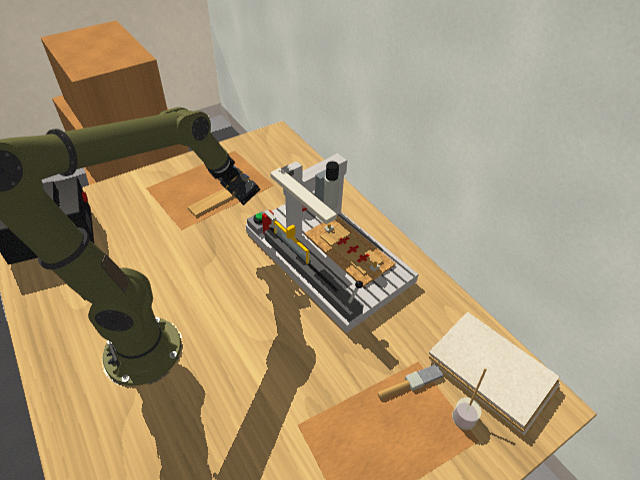

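View pics/scene16f.png

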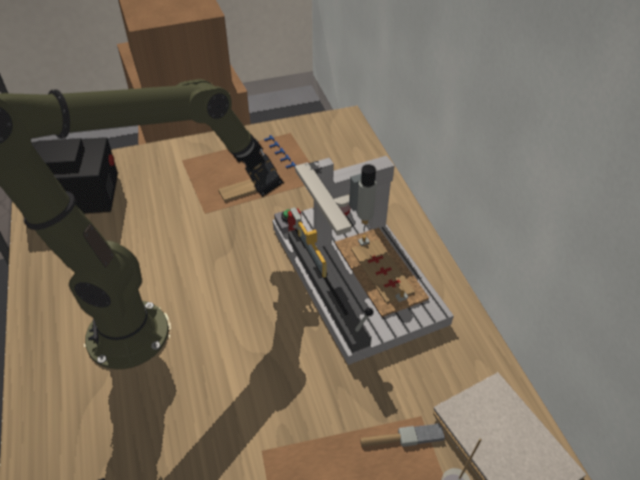

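View pics/side16.png

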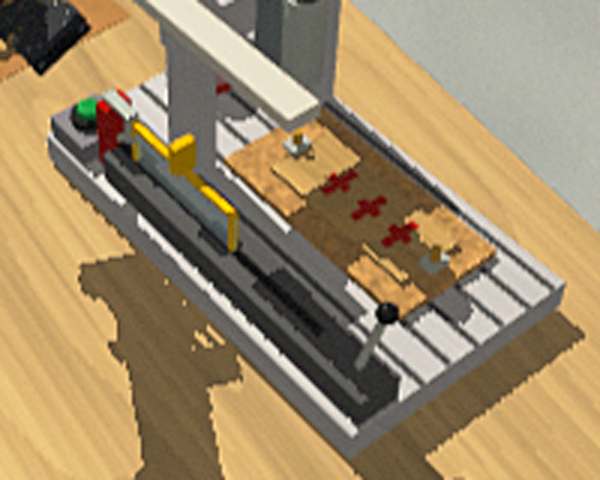

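Run:
```python
from h import *
sc=pickle.load(open("scene16.pkl","rb"));si=pickle.load(open("side16.pkl","rb"))
def yc(c,x,y,w,h):
    H=cv2.cvtColor(c["frame"],cv2.COLOR_RGB2HSV);m=cv2.inRange(H,(20,150,90),(32,255,255))[y:y+h,x:x+w]
    v,u=np.nonzero(m);return len(u),u.min()+x,u.max()+x,v.min()+y,v.max()+y
print(yc(sc,290,210,50,80),yc(si,265,212,50,60))
for t in(120,130,138,142): print(t,[proj(c,W((-120,y+t,z))).round(1) for c in(sc,si) for y,z in((-100,186),(-190,100))])
```

```text
(179, np.int64(299), np.int64(324), np.int64(222), np.int64(263)) (269, np.int64(274), np.int64(309), np.int64(220), np.int64(263))
120 [array([314.4, 238.2]), array([327.7, 281.3]), array([295. , 231.1]), array([312.6, 265.7])]
130 [array([312.9, 235.8]), array([326.2, 278.8]), array([293.1, 229.3]), array([310.6, 263.8])]
138 [array([311.8, 233.9]), array([325. , 276.8]), array([291.5, 227.9]), array([309. , 262.3])]
142 [array([311.2, 232.9]), array([324.4, 275.8]), array([290.8, 227.2]), array([308.2, 261.6])]
```

```bash
python3 -c "
from cell import env
print(env.sign_off())"
```

```text
the job is handed in; nothing more can be done
None
```

The guard is shut and latched, and I pressed the start button after that and let go of it. I handed the job in at about 18 s.

- **Guard test:** I pushed the yellow tab gently. It stopped dead after a few mm at about 10 N, so the guard was locked, and I backed off.
- **Lever:** I pushed the knob past upright and it fell to the far side. The guard then slid freely at about 1 N.
- **Latch:** The push rose to about 8 N, then dropped to about 2 N as the latch clicked. It rose again to about 8 N at the end stop.
- **Start button:** I pressed to about 6 mm of travel, where it stopped at about 14 N, then lifted clear.

**Last checks:**
- The final images put the guard at roughly 138–142 mm of travel. They are too coarse to see the latch itself, so the click is judged from the force drop and the end stop.
- The green button looks exactly as it did before the press, so it is back out.
- In the final side view the brush and plaque look where they were. I did not measure the jar or compare it closely. A few small image differences near the brush look like shadows, but I did not confirm that.
- The robot is touching nothing, and no check disagreed. Joint 3 came within about 2° of its range limit and joint 2 within 0.5°, with neither passing it in any reading I took.

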